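# Nip a ceramic thermal break in the thumbwheel holding block

## Task

Clamp the cream ceramic thermal break in the thumbwheel holding block: it must lie flat on the bed, its long way along the jaws and centred between them, nipped by the jaw with the wheel let go. The jaws start too narrow, so roll the recessed thumbwheel by its exposed rim to open them and later to close them; the break leaves its bin gripped across its width, so put it down on the slate bench top first, let go, and take it again by its two ends for the block. Leave everything else where it is.

Things in the scene. Friction and masses are not known exactly. Their poses are not given: they have to be found in the camera images.
- break: Cream ceramic thermal break, a grooved rectangular block 36 (its x) by 58 (its y, the long way) by 28 mm high, 150 g, a dark bore in each 36 mm end. Origin at the centre of its underside, z up. Starts in any one of the bin's three compartments, its long way along the bin's y.
- bin: Fixed aluminium bin, 108 (x) by 214 (y) by 34 mm high, walls and dividers 4 mm, floor 4 mm thick; three compartments in a row along its y, each 100 (x) by 66 mm (y) inside, centres at y = -70, 0, +70 mm. Walls stand level with the top of the break, with only 4 mm free at each end of it but about 30 mm beside it. Origin at the centre of its underside.
- block: Fixed thumbwheel holding block (a small vice). Origin on the bench under the centre of a clamped break. Fixed jaw: face at x = +18 mm, looking to -x, 14 mm thick. Both jaws: 30 mm wide (y = -15 to 15), top at z = 44 mm. The moving jaw, 12 mm thick, slides along x on the -x side of the break. Grey wheel housing: x = -90 to -40 mm, 34 mm wide, top at z = 44 mm.
- bed (a point): Top of the block's bed under the clamped break, at x = 0, y = 0, z = 12 mm of the block. The bed is 34 mm wide (y) and runs from x = -90 to +32 mm of the block; the ends of a seated break overhang it by 12 mm on each side.
- wheel_top (a point): Crown (highest point) of the thumbwheel's exposed rim, at x = -65, y = 0, z = 51 mm of the block; axes as the block's. 7 mm of the knurled wheel (radius 20, 12 mm wide, axis along the block's y) shows above the housing. Its axle is rigid: come down slowly and stop at a touch of 3 to 6 N.
- wheel (a joint): Turn of the thumbwheel, rad: 0 = jaws 28 mm apart, growing as they open, 8 mm of jaw per rad, stop at 2.25; starts at 0 to 0.75, is 1.0 on the break. Press the rim (3 N or more) with a closed fingertip: dragging the crown to the block's -x opens the jaws (value grows), to +x closes them, 0.4 mm of jaw per mm of rim. 1 N turns it; it stays put. On the part or a stop the tip slips; a last drag at 5 to 15 N nips.
- jaw: Moving steel jaw, 30 mm wide (y), 31 mm high; origin at the bottom middle of its dark pressing face, which looks to the block's +x; axes as the block's. Origin at x = -10 mm of the block with wheel at 0 (jaws 28 mm apart), at -28 mm fully open (46 mm apart), at -18 mm on the break.
- follower0: Bronze gland follower, a round flanged sleeve: flange 46 mm across, 8 mm thick, sleeve 28 mm across, 26 mm high in all; in a compartment of the bin. Leave it. Origin at the centre of its underside.
- follower1: A second, like bronze gland follower in another compartment. Leave it. Origin at the centre of its underside.
- valve: Squat chrome dewar vent valve standing on the bench between bin and block, 48 mm across, 44 mm high, with a 16 mm side port reaching 36 mm from the axis along its x. Leave it. Origin at the centre of its underside.
- stem: Tarnished nickel extension stem lying along its x, 146 mm long, square 20 mm ends. Leave it. Origin on the bench under its middle.
- jar: Small jar, 48 mm across, 60 mm high. Leave it. Origin at the centre of its underside.
- wrench: Wrench 160 mm long lying along its x. Leave it. Origin on the bench under it.
- bayonet: Fixed bayonet socket fixture with steel collar at the bench's end, 96 mm across, 65 mm high, detent pin to 48 mm from the axis. Not used. Origin at the centre of its underside.
Mind the look-alikes: they are no part of the job. Of the things that look like the block, the smallest one is meant.

How it is judged:
On the way, in this order (a step that is already met when the one before it is completed fails the run):
1. the break stands on the slate outside the bin, let go (height (world z) of break below 0.002 m and angle between break's own z axis and vertical below 0.1 rad and contact force between break and the fingers below 0.1 N and linear speed of break below 0.02 m/s), for 0.2 s.
2. the break lies on the block's bed between the jaws, its long way along them, let go (x of break in the frame of block between -0.008 and 0.008 m and y of break in the frame of block between -0.01 and 0.01 m and z of break in the frame of block between 0.009 and 0.015 m and angle between the y axis of break and the y axis of block, either way round below 0.15 rad and contact force between break and the fingers below 0.1 N and linear speed of break below 0.02 m/s), for 0.2 s.
At the end, for the whole second after the job is handed in: The break lies on the bed (underside 12 mm up, within 3), its long way along the jaws within 0.15 rad, centred within 10 mm along and 8 mm across, nipped by the moving jaw with 0.3 N or more (wheel at 1.0 rad, within 0.125), at rest, the fingers touching neither break nor block (all of step 2 and contact force between break and jaw above 0.3 N and value of joint wheel between 0.875 and 1.125 rad and contact force between block and the fingers below 0.1 N).
It fails at once if a bystander (follower, stem, valve, jar or wrench) is shifted more than 20 mm (distance of any of follower0, follower1, stem, valve, jar, wrench from where it was at the start of the episode above 0.02 m).
It also fails if it takes over 72 s, if anything falls off the work surface, if the arm or the gripper's body presses on something with over 40 N, if the wrist force passes 120 N, or if a joint passes its speed limit or range.

## Robot

A 6-joint arm with a two-finger parallel gripper is mounted at the origin on the work surface. World frame = base frame: x ahead of the robot, y to its left, z up, the work surface at z = 0. Lengths are in m, angles in rad, forces in N, time in s.
With the tool pointing down it reaches from about 0.375 to 0.9 m from the base axis. Payload 3.1 kg.
Tool frame: the origin (TCP) lies at the very end of the fingers, on their centre line; the grasp point (between the pads) lies 19 mm behind it; z points along the fingers, y is the direction in which the jaws open and shut (so a half turn about z gives the same grasp; the last joint's range is limited). The gripper opens to 87 mm and grips with 3 to 60 N. Pads are 19 mm wide; open, the fingers measure 117 mm over their backs; the gripper's body (75 mm by 190 mm) begins 51 mm behind the grasp point.
Start: joints at [-1.429, 0.527, 1.433, -0, 1.181, -0.178], TCP at [0.197, -0.593, 0.223] pointing down, gripper open.
Joint ranges: [-3.08, 3.08], [-0.75, 2.2], [0.22, 2.44], [-1.43, 4.57], [0, 2.65], [-2.85, 2.85]. Speed limits (rad/s): [2.79, 2.79, 3.14, 3.14, 3.14, 3.14].

## Interface

Orientations are given as a unit quaternion [x, y, z, w].
In Python, from rig import robot gives the robot as it stands.
- The arm moves only by the tool arm_command, never from a script. Its argument "targets" is a list of rows, each a list of 5 numbers: the shift along the tool's x, y, z in cm, then the turn about the tool's z in rad, then the finger opening in cm, from 0 to 8.7. In form: [[dx, dy, dz, spin, hand], ...]. A call has 1 to 5 rows; each row is the pose to reach, as a shift and turn from the pose commanded when the call began, along the tool's axes at that moment; what a row does not reach only later rows make up. A row lasts 1/8 s, in which the tool goes at most 62.5 mm and 10.7 degrees, less where a joint would pass 70% of its speed; a pose out of reach is approached as far as the arm can. A call with a gripper value outside its range is refused whole. The fingers move at their own pace and stop on an object; "newtons" is the grip in N (left out, the last holds). Time passes only in rows, so rows that repeat a pose let the fingers close. It gives the time, the measured TCP pose, the force and the opening at its end, in the units of the state.
- robot.get_obs(): the state, without advancing time (a new reading comes with each control period).
- robot.camera(name): name is "scene" or "top"; returns (picture, depth): 400x640x3 uint8, red, green, blue; 400x640 float32, m along the optical axis (not along the pixel's ray), 0 where there is no reading.
- robot.camera_model(name): a dict with "mtx" (3x3 intrinsics, pixels), "k1" (the pictures are not rectified: a ray, as slopes to the right and down, at radius r is drawn at 1 + k1 r^2 times it, then the intrinsics apply), "extrinsics" (4x4, takes a point from world to camera coordinates). Camera axes: x right, y up, looking along -z (the intrinsics and any distortion apply to the point x, -y, -z); pixel columns grow to the right and rows downward; lengths in m; the calibration is good to about 2 mm. A picture is of the moment at which its call begins. camera_model takes no time and is no camera call.
- robot.hand_in(): hands the job in, once; it reports no verdict.
The state is a dict: "time": time; "q": joint angles; "joint_velocities": joint speeds; "joint_torque": joint torques, N m; "position": TCP position; "tool_rot": TCP orientation; "ft_force": force on the tool from outside, world axes, zero at the start; "moment": the same for the moment, N m; "grip_width": finger opening in m.
Only numpy, scipy, OpenCV 4.12 (cv2) and the standard library are available. Lean on these libraries where they do the work, as an engineer would, in place of code of your own. Each camera call takes 0.05 s, during which the arm holds its last target.

## Working session

There is one attempt and no reset: what is moved stays moved. The work goes in short steps, Python scripts to look and compute and a tool call to move; the robot and the scene stay as the last step left them, time stands still between calls to the robot, and variables do not carry over. Pictures are saved under pics/ and viewed, and the job is handed in when it is done.

Besides the shell and the picture viewer there is one more tool, called after "Request:" as name([rows], argument=value, ...), one row to a line, values as JSON. arm_command: Moves the arm, as the interface text tells. Its arguments: {"type":"object","properties":{"targets":{"type":"array","items":{"type":"array","items":{"type":"number"}}},"newtons":{"type":"number"}},"required":["targets"]}

```bash
ls; mkdir -p pics; cat > h.py <<'E'
import numpy as np, cv2
from rig import robot
def snap(name,tag):
    im,d=robot.camera(name); np.save(f'pics/{tag}.npy',d); cv2.imwrite(f'pics/{tag}.png',cv2.cvtColor(im,cv2.COLOR_RGB2BGR)); return im,d
def ray(name,u,v):
    m=robot.camera_model(name);K=np.array(m['mtx']);E=np.array(m['extrinsics']);k=m['k1']
    x=(u-K[0,2])/K[0,0];y=(v-K[1,2])/K[1,1]
    rd=np.hypot(x,y);r=rd
    for _ in range(50): r=rd/(1+k*r*r)
    s=r/rd if rd>0 else 1
    d=np.array([x*s,-y*s,-1.]);R=E[:3,:3];return -R.T@E[:3,3],R.T@d
def plane(name,u,v,z):
    o,d=ray(name,u,v);return o+d*(z-o[2])/d[2]
def dep(name,u,v,D):
    o,d=ray(name,u,v);return o+d*float(D[int(round(v)),int(round(u))])
def proj(name,p):
    m=robot.camera_model(name);K=np.array(m['mtx']);E=np.array(m['extrinsics']);k=m['k1']
    c=E[:3,:3]@np.array(p)+E[:3,3];x=c[0]/-c[2];y=-c[1]/-c[2];f=1+k*(x*x+y*y)
    return K[0,0]*x*f+K[0,2],K[1,1]*y*f+K[1,2]
E
python3 - <<'E'
from h import *
snap('scene','s0');snap('top','t0')
for n in('scene','top'):
    m=robot.camera_model(n);print(m)
print(robot.get_obs())
E
```

```text
pics
{'mtx': array([[395.74555623,   0.        , 321.45413285],
       [  0.        , 395.74555623, 204.61935584],
       [  0.        ,   0.        ,   1.        ]]), 'k1': -0.028284915123738597, 'extrinsics': array([[ 7.30434022e-01,  6.82983240e-01, -1.85282829e-04,
        -4.46116895e-01],
       [-5.03172287e-01,  5.38313967e-01,  6.76044172e-01,
         1.95883530e-01],
       [ 4.61826579e-01, -4.93712434e-01,  7.36861074e-01,
        -1.49640012e+00],
       [ 0.00000000e+00,  0.00000000e+00,  0.00000000e+00,
         1.00000000e+00]])}
{'mtx': array([[363.34646856,   0.        , 317.38387852],
       [  0.        , 363.34646856, 203.46850174],
       [  0.        ,   0.        ,   1.        ]]), 'k1': -0.02507371427472258, 'extrinsics': array([[-0.00333331, -0.99999178,  0.00230638,  0.0699106 ],
       [ 0.99423555, -0.00306694,  0.10717401, -0.54168551],
       [-0.10716605,  0.00265033,  0.9942376 , -0.98343834],
       [ 0.        ,  0.        ,  0.        ,  1.        ]])}
{'time': 0.1, 'q': array([-1.42950426e+00,  5.28364114e-01,  1.43378109e+00, -2.73678478e-05,
        1.18142081e+00, -1.78450190e-01]), 'joint_velocities': array([ 1.23199346e-03,  4.17883289e-05, -1.80702331e-03, -1.05836875e-03,
        1.41030474e-03,  9.93169893e-04]), 'joint_torque': array([-6.23429751e-04, -4.40985096e+01, -1.77150357e+01,  6.35422859e-02,
        5.33865974e-02, -2.99493729e-05]), 'position': array([ 0.19640531, -0.59263173,  0.22167289]), 'tool_rot': array([ 9.87246497e-01,  1.59196041e-01,  5.67821608e-06, -9.86744630e-04]), 'ft_force': array([ 0.7817586 , -1.004245  , -0.33607075]), 'moment': array([-0.07182956, -0.02006544,  0.02314809]), 'grip_width': 0.08718618959412103}
```

View pics/s0.png

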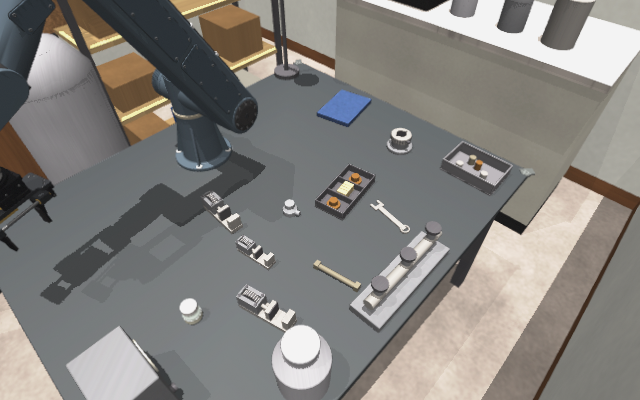

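View pics/t0.png

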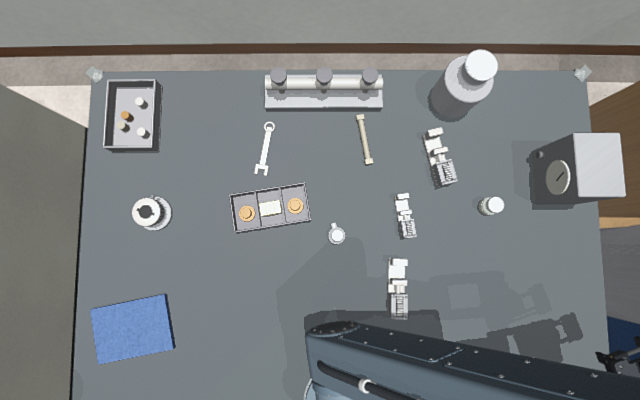

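Top view: the break is cream and sits in the middle bin compartment at (270,208), with followers at (247,213) and (295,205). Block candidates are A (405,215), B (440,158) and C (398,288). A looks smallest. I'll measure all three and check A in a crop.

```bash
python3 - <<'E'
from h import *
im=cv2.imread('pics/t0.png')
a=cv2.resize(im[120:330,370:470],None,fx=2.8,fy=2.8,interpolation=cv2.INTER_CUBIC)
b=cv2.resize(im[175:245,220:320],None,fx=4.5,fy=4.5,interpolation=cv2.INTER_CUBIC)
H=max(a.shape[0],b.shape[0]);c=np.zeros((H,a.shape[1]+b.shape[1],3),np.uint8)
c[:a.shape[0],:a.shape[1]]=a;c[:b.shape[0],a.shape[1]:]=b
cv2.imwrite('pics/c0.png',c)
s=cv2.imread('pics/s0.png')
cv2.imwrite('pics/c1.png',cv2.resize(s[180:340,190:310],None,fx=3.7,fy=3.7,interpolation=cv2.INTER_CUBIC))
# bright/height masks: points above table using depth
D=np.load('pics/t0.npy')
X=np.array([[dep('top',u,v,D) for u in range(640)] for v in range(120,330)])
np.save('pics/X.npy',X)
for n,(u0,u1,v0,v1) in dict(A=(390,420,188,242),B=(420,462,122,190),C=(383,412,253,325),bin=(225,316,178,236)).items():
    P=X[v0-120:v1-120,u0:u1].reshape(-1,3);P=P[P[:,2]>0.008]
    hull=cv2.minAreaRect((P[:,:2]*1000).astype(np.float32));print(n,len(P),hull,P[:,2].max())
    print(np.histogram(P[:,2]*1000,bins=range(0,90,5))[0])
E
```

```text
Traceback (most recent call last):
  File "h.py", line 15, in dep
    o,d=ray(name,u,v);return o+d*float(D[int(round(v)),int(round(u))])
        ~~~^^^^^^^^^^
  File "h.py", line 6, in ray
    m=robot.camera_model(name);K=np.array(m['mtx']);E=np.array(m['extrinsics']);k=m['k1']
ValueError: time passes only in moves, steps and waits
```

View pics/c0.png

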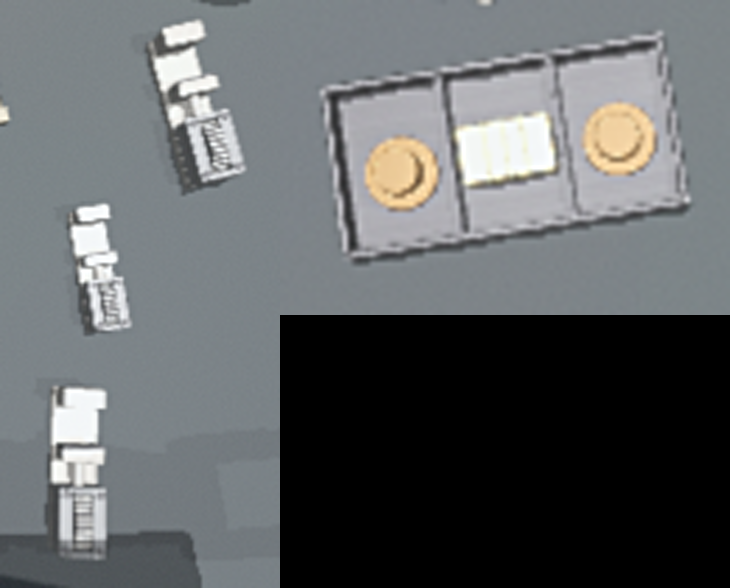

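View pics/c1.png

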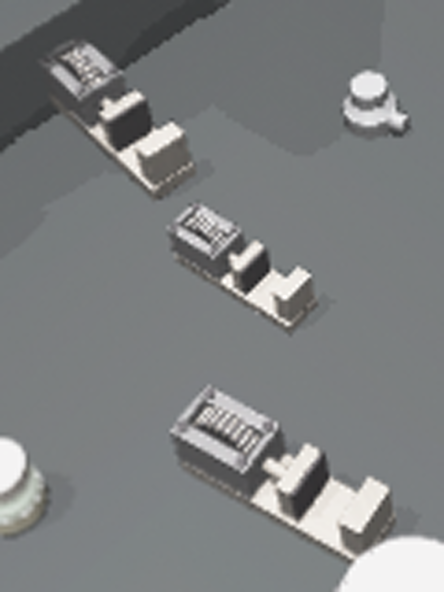

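Crops: A (middle, top pixel 405,215) is clearly the smallest block, with jaw, wheel and fixed jaw toward +x world. B and C are the oversized look-alikes. The break lies in the middle compartment, between the two followers.

```bash
python3 - <<'E'
s=open('h.py').read()
s=s.replace("m=robot.camera_model(name)","m=M(name)").replace("def snap","_c={}\ndef M(n):\n    if n not in _c:_c[n]=robot.camera_model(n)\n    return _c[n]\ndef snap",1)
open('h.py','w').write(s)
E
python3 - <<'E'
from h import *
D=np.load('pics/t0.npy')
X=np.array([[dep('top',u,v,D) for u in range(640)] for v in range(120,330)])
np.save('pics/X.npy',X)
print('table z',np.median(X[130:140,200:220,2]))
for n,(u0,u1,v0,v1) in dict(A=(390,420,188,242),B=(420,462,122,190),C=(383,412,253,325),bin=(225,316,178,236),valve=(322,350,218,250)).items():
    P=X[v0-120:v1-120,u0:u1].reshape(-1,3);P=P[P[:,2]>0.006]
    print(n,len(P),cv2.minAreaRect((P[:,:2]*1000).astype(np.float32)),P[:,2].max())
    print(np.histogram(P[:,2]*1000,bins=range(0,90,5))[0])
    if n=='A':
        for lo,hi in((9,15),(40,47),(47,55)):
            Q=P[(P[:,2]*1000>lo)&(P[:,2]*1000<hi)]
            print(lo,len(Q),cv2.minAreaRect((Q[:,:2]*1000).astype(np.float32)))
# break mask
im=cv2.cvtColor(cv2.imread('pics/t0.png'),cv2.COLOR_BGR2HSV)
m=np.zeros((400,640),np.uint8);m[180:235,230:312]=((im[180:235,230:312,2]>200)&(im[180:235,230:312,1]<70))*255
cs,_=cv2.findContours(m,0,1);cs=sorted(cs,key=cv2.contourArea)
c=max(cs,key=cv2.contourArea)
pts=np.array([plane('top',*p,0.032)[:2]*1000 for p in c[:,0,:].astype(float)],np.float32)
print('break',cv2.minAreaRect(c),cv2.minAreaRect(pts))
E
```

```text
table z 0.00022238006578534364
A 644 ((478.5538635253906, -77.66357421875), (124.0657730102539, 310.4527893066406), 16.535608291625977) 1.0356647448263772
[  0  30 158  33  17  21  26  31 158 135  26   0   0   0   0   0   0]
9 170 ((508.6322937011719, -174.71905517578125), (117.69866180419922, 35.03410339355469), 7.463830947875977)
40 253 ((507.6590576171875, -175.0800018310547), (122.05130004882812, 34.889747619628906), 8.770817756652832)
47 66 ((506.99957275390625, -177.17922973632812), (112.14190673828125, 32.09318923950195), 5.902362823486328)
B 1102 ((559.7017822265625, -163.14767456054688), (153.7093505859375, 509.12298583984375), 45.1563835144043) 1.0356647448263772
[  0  30  86 206  42  29  32  38  51  48  83 334  71  38   0   0   0]
C 1150 ((366.23236083984375, -94.40948486328125), (327.6607666015625, 141.19705200195312), 44.56813049316406) 1.0356647448263772
[  0  28 114 231  18  24  23  35  39  30 101 390  73  36   0   0   0]
bin 1832 ((532.5107421875, 194.1639404296875), (270.24078369140625, 164.55398559570312), 82.54834747314453) 1.0356647448263772
[  0 437 260  89  67 207 603 150   1   0   0   0   0   0   0   0   0]
valve 263 ((446.11785888671875, 26.39141845703125), (54.2176399230957, 74.93354797363281), 51.843650817871094) 1.0356647448263772
[ 0  0  6 43 80 19  1  1 64 39  1  0  0  0  0  0  0]
break ((269.67620849609375, 207.4983367919922), (12.570470809936523, 20.62252426147461), 79.99201965332031) ((530.7813110351562, 200.61959838867188), (35.12458038330078, 56.92055892944336), 9.91159725189209)
```

Chosen: A measures about 122 x 34 mm with the top at 44–51 mm, which matches the description. B and C are larger, with tops around 55–65 mm. Next I refine A's pose and wheel point and cross-check with the scene camera.

```bash
cat > m.py <<'E'
from h import *
def cloud(name,u0,u1,v0,v1,D):
    P=np.array([dep(name,u,v,D) for v in range(v0,v1) for u in range(u0,u1) if D[v,u]>0.1]);return P
E
python3 - <<'E'
from m import *
for n,t,box in(('top','t0',(388,424,188,244)),('scene','s0',(228,282,228,275))):
    D=np.load(f'pics/{t}.npy');P=cloud(n,*box,D);P=P[(P[:,2]>.008)&(P[:,2]<.06)]
    r=cv2.minAreaRect((P[:,:2]*1000).astype(np.float32));print(n,len(P),r)
    a=np.deg2rad(r[2] if r[1][0]>r[1][1] else r[2]-90);ex=np.array([np.cos(a),np.sin(a)]);ey=np.array([-ex[1],ex[0]])
    if ex[0]<0: ex,ey=-ex,-ey
    x=P[:,:2]@ex*1000;y=P[:,:2]@ey*1000;z=P[:,2]*1000
    c=np.array(r[0]);o=c+29*ex;print('origin',o,'wheel',o-65*ex,np.rad2deg(np.arctan2(ex[1],ex[0])))
    bx=x-o@ex;by=y-o@ey
    # jaw-top profile
    for b in range(-92,36,4):
        k=(bx>=b)&(bx<b+4)
        if k.sum(): print(b,k.sum(),'zmed %.0f zmax %.0f'%(np.median(z[k]),z[k].max()),'y %.0f %.0f'%(by[k].min(),by[k].max()))
D=np.load('pics/s0.npy')
im=cv2.cvtColor(cv2.imread('pics/s0.png'),cv2.COLOR_BGR2HSV)
P=cloud('scene',330,364,178,200,D)
im=im[178:200,330:364];print(im.shape)
m=np.zeros((400,640),np.uint8);m[178:200,330:364]=((im[...,2]>180)&(im[...,1]<110)&(im[...,1]>15))*255
cs,_=cv2.findContours(m,0,1);c=max(cs,key=cv2.contourArea)
print(cv2.minAreaRect(c),cv2.minAreaRect(np.array([plane('scene',*p,0.032)[:2]*1000 for p in c[:,0,:].astype(float)],np.float32)))
E
```

```text
top 623 ((507.7235107421875, -175.3267059326172), (122.07965850830078, 35.26459503173828), 8.312995910644531)
origin [ 536.41880834 -171.13386729] wheel [ 472.101762   -180.53160908] 8.312995910644531
-92 13 zmed 44 zmax 47 y -16 17
-88 25 zmed 44 zmax 50 y -18 18
-84 21 zmed 43 zmax 48 y -15 17
-80 21 zmed 45 zmax 51 y -15 17
-76 23 zmed 45 zmax 52 y -17 17
-72 23 zmed 45 zmax 53 y -18 17
-68 24 zmed 45 zmax 51 y -17 17
-64 22 zmed 46 zmax 54 y -16 17
-60 22 zmed 45 zmax 54 y -17 16
-56 23 zmed 45 zmax 49 y -17 17
-52 21 zmed 43 zmax 50 y -15 17
-48 24 zmed 40 zmax 49 y -15 17
-44 21 zmed 44 zmax 47 y -17 17
-40 16 zmed 14 zmax 32 y -17 15
-36 15 zmed 13 zmax 33 y -15 16
-32 19 zmed 14 zmax 32 y -15 16
-28 24 zmed 30 zmax 48 y -16 16
-24 19 zmed 44 zmax 48 y -15 15
-20 21 zmed 43 zmax 47 y -16 16
-16 15 zmed 42 zmax 46 y -16 16
-12 17 zmed 13 zmax 17 y -17 16
-8 17 zmed 14 zmax 15 y -17 15
-4 18 zmed 13 zmax 15 y -17 18
0 16 zmed 12 zmax 17 y -15 16
4 17 zmed 13 zmax 17 y -16 16
8 19 zmed 12 zmax 17 y -18 15
12 17 zmed 14 zmax 17 y -17 15
16 28 zmed 27 zmax 46 y -14 17
20 21 zmed 44
[... 530 characters left out ...]
 11
-28 20 zmed 46 zmax 54 y -22 12
-24 19 zmed 45 zmax 54 y -23 9
-20 26 zmed 45 zmax 51 y -22 13
-16 21 zmed 43 zmax 49 y -21 13
-12 16 zmed 43 zmax 49 y -20 13
-8 40 zmed 37 zmax 48 y -19 14
-4 37 zmed 28 zmax 48 y -19 13
0 7 zmed 14 zmax 39 y -18 -1
4 3 zmed 12 zmax 15 y -17 -12
8 16 zmed 43 zmax 46 y -17 15
12 14 zmed 43 zmax 48 y -14 12
16 23 zmed 29 zmax 47 y -15 18
20 55 zmed 32 zmax 50 y -13 19
24 28 zmed 16 zmax 45 y -14 18
28 12 zmed 14 zmax 16 y -14 18
32 13 zmed 13 zmax 17 y -13 19
(22, 34, 3)
((345.2500305175781, 187.25001525878906), (9.192387580871582, 15.55634880065918), 45.0) ((531.7024536132812, 200.99586486816406), (34.77653503417969, 57.38584899902344), 6.693423748016357)
```

```bash
python3 - <<'E'
from m import *
D=np.load('pics/s0.npy');P=cloud('scene',228,282,226,276,D);P=P[(P[:,2]>.008)&(P[:,2]<.06)]
P=P[np.hypot(P[:,0]-.508,P[:,1]+.175)<.075]
print(cv2.minAreaRect((P[:,:2]*1000).astype(np.float32)))
for n in('top','scene'):
    D=np.load('pics/%s0.npy'%n[0])
    box=(225,316,178,236) if n=='top' else (310,380,160,220)
    P=cloud(n,*box,D);P=P[(P[:,2]>.026)&(P[:,2]<.045)]
    print(n,'bin',cv2.minAreaRect((P[:,:2]*1000).astype(np.float32)))
o=robot.get_obs();print(o['position'],o['time'])
E
cat > go.py <<'E'
# go.py x y z(mm) yaw(deg): tool-axis shift from the present pose
import sys
from h import *
from scipy.spatial.transform import Rotation as R
o=robot.get_obs();r=R.from_quat(o['tool_rot']);M_=r.as_matrix()
yaw=np.arctan2(M_[1,0],M_[0,0]);print('t',round(o['time'],2),'pos mm',(o['position']*1000).round(1),'yaw',np.rad2deg(yaw).round(2),'tilt',np.rad2deg(np.arccos(-M_[2,2])).round(2),'F',o['ft_force'].round(1),'w',round(o['grip_width']*1000,1))
if len(sys.argv)>1:
    t=np.array([float(v) for v in sys.argv[1:4]]);ty=np.deg2rad(float(sys.argv[4]))
    print('shift cm',(M_.T@(t-o['position']*1000)/10).round(2),'spin',round(-(ty-yaw),3))
E
python3 go.py 472 -180.5 90 98.3; python3 go.py 472 -180.5 90 8.3
```

```text
((508.1589660644531, -175.67349243164062), (125.93240356445312, 36.763057708740234), 7.799718856811523)
top bin ((532.28466796875, 201.80117797851562), (108.47471618652344, 215.0618438720703), 9.201643943786621)
scene bin ((533.0299682617188, 200.54067993164062), (110.94696807861328, 218.4357147216797), 9.309012413024902)
[ 0.19640531 -0.59263173  0.22167289] 0.1
t 0.1 pos mm [ 196.4 -592.6  221.7] yaw 18.32 tilt 0.11 F [ 0.8 -1.  -0.3] w 87.2
shift cm [ 39.11 -30.44  13.24] spin -1.396
t 0.1 pos mm [ 196.4 -592.6  221.7] yaw 18.32 tilt 0.11 F [ 0.8 -1.  -0.3] w 87.2
shift cm [ 39.11 -30.44  13.24] spin 0.175
```

Request:
arm_command([
  [39.1,-30.4,4,0.175,0],
  [39.1,-30.4,4,0.175,0],
  [39.1,-30.4,4,0.175,0],
  [39.1,-30.4,4,0.175,0],
  [39.1,-30.4,4,0.175,0],
], newtons=20)

```text
time: 0.72
position: [0.3706, -0.3327, 0.1971]
tool_rot: [0.997, 0.072, 0.0, -0.0]
ft_force: [-0.4, -0.1, 0.2]
grip_width: 0.0448
```

```bash
python3 go.py 480 -179.3 80 8.2
```

```text
t 0.72 pos mm [ 370.6 -332.7  197.1] yaw 8.26 tilt 0.01 F [-0.4 -0.1  0.2] w 44.8
shift cm [ 13.03 -13.61  11.71] spin 0.001
```

Request:
arm_command([
  [12,-12.5,11,0,0],
  [12,-12.5,11,0,0],
  [12,-12.5,11,0,0],
  [12,-12.5,11,0,0],
  [12,-12.5,11,0,0],
])

```text
time: 1.35
position: [0.4705, -0.1929, 0.0868]
tool_rot: [0.997, 0.073, -0.001, -0.0]
ft_force: [-0.3, -0.1, -0.3]
grip_width: 0.0015
```

```bash
python3 go.py 480 -179.3 60 8.2
```

```text
t 1.35 pos mm [ 470.5 -192.9   86.8] yaw 8.43 tilt 0.09 F [-0.3 -0.1 -0.3] w 1.5
shift cm [ 1.14 -1.2   2.68] spin 0.004
```

Request:
arm_command([
  [1.1,-1.2,1.5,0.004,0],
  [1.1,-1.2,2.7,0.004,0],
  [1.1,-1.2,2.7,0.004,0],
])

```text
time: 1.72
position: [0.4788, -0.1802, 0.0595]
tool_rot: [0.998, 0.07, -0.001, -0.001]
ft_force: [0.6, 0.2, 0.6]
grip_width: 0.0006
```

```bash
python3 go.py 480 -179.3 52 8.2; python3 - <<'E'
from h import *
snap('scene','s1');snap('top','t1')
s=cv2.imread('pics/s1.png');t=cv2.imread('pics/t1.png')
a=cv2.resize(s[190:290,210:310],None,fx=4,fy=4,interpolation=2);b=cv2.resize(t[170:270,350:450],None,fx=4,fy=4,interpolation=2)
cv2.imwrite('pics/c2.png',np.hstack([a,b]))
E
```

```text
t 1.73 pos mm [ 478.8 -180.2   59.5] yaw 8.02 tilt 0.12 F [0.6 0.2 0.6] w 0.6
shift cm [ 0.13 -0.07  0.75] spin -0.003
```

View pics/c2.png

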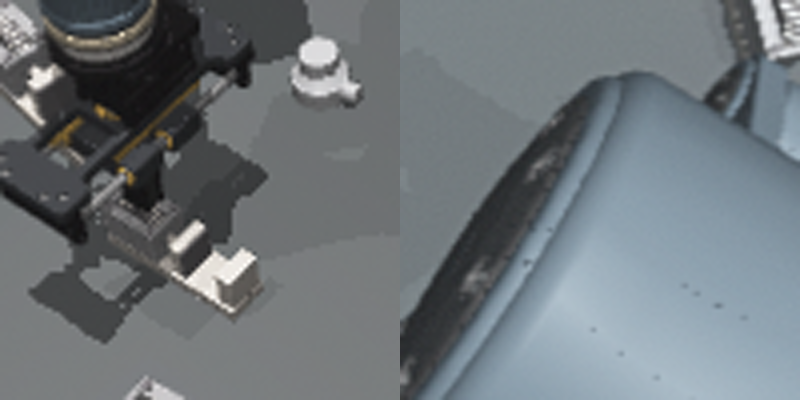

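The tip (c2 left, ~(150,195)) is over the wheel housing, and the jaw and fixed jaw are visible at (190,240) and (237,275). The arm hides the block in the top view. Descending.

Request:
arm_command([
  [0.1,-0.1,0.3,0,0],
  [0.1,-0.1,0.5,0,0],
  [0.1,-0.1,0.6,0,0],
  [0.1,-0.1,0.7,0,0],
  [0.1,-0.1,0.7,0,0],
])

```text
time: 2.45
position: [0.4805, -0.1788, 0.0533]
tool_rot: [0.998, 0.07, -0.0, -0.0]
ft_force: [-0.2, -1.1, -0.7]
grip_width: 0.0006
```

Request:
arm_command([
  [0,0,0.05,0,0],
  [0,0,0.1,0,0],
])

```text
time: 2.7
position: [0.4806, -0.1789, 0.0524]
tool_rot: [0.998, 0.07, 0.0, 0.0]
ft_force: [0.0, 0.6, -0.2]
grip_width: 0.0001
```

Request:
arm_command([
  [0,0,0.05,0,0],
])

```text
time: 2.82
position: [0.4806, -0.1789, 0.0519]
tool_rot: [0.998, 0.07, 0.0, 0.0]
ft_force: [0.0, 0.1, 0.1]
grip_width: 0.0003
```

Request:
arm_command([
  [0,0,0.05,0,0],
])

```text
time: 2.95
position: [0.4805, -0.1789, 0.0514]
tool_rot: [0.998, 0.07, -0.0, -0.0]
ft_force: [-0.4, -0.7, 1.7]
grip_width: 0.0005
```

Request:
arm_command([
  [0,0,0.05,0,0],
])

```text
time: 3.08
position: [0.4806, -0.1789, 0.0512]
tool_rot: [0.998, 0.07, 0.0, 0.0]
ft_force: [-1.2, 0.6, 6.7]
grip_width: 0.0006
```

Request:
arm_command([
  [0,0,0.03,0,0],
])

```text
time: 3.2
position: [0.4806, -0.1789, 0.0512]
tool_rot: [0.998, 0.07, 0.0, 0.0]
ft_force: [-1.1, -0.0, 7.7]
grip_width: 0.0006
```

Request:
arm_command([
  [-0.3,0,-0.02,0,0],
  [-0.6,0,-0.02,0,0],
  [-0.9,0,-0.02,0,0],
  [-1.2,0,-0.02,0,0],
  [-1.6,0,-0.02,0,0],
])

```text
time: 3.82
position: [0.4651, -0.1811, 0.0512]
tool_rot: [0.998, 0.07, 0.001, 0.0]
ft_force: [1.3, 2.6, 6.3]
grip_width: 0.0007
```

```bash
cat > jaw.py <<'E'
import sys
from m import *
tag=sys.argv[1]
im,D=snap('scene',tag)
cv2.imwrite(f'pics/{tag}c.png',cv2.resize(cv2.cvtColor(im,cv2.COLOR_RGB2BGR)[215:285,225:295],None,fx=8,fy=8,interpolation=2))
P=cloud('scene',225,285,225,280,D);o=np.array([.5367,-.1713]);a=np.deg2rad(8.1);ex=np.array([np.cos(a),np.sin(a)]);ey=np.array([-ex[1],ex[0]])
bx=(P[:,:2]-o)@ex*1000;by=(P[:,:2]-o)@ey*1000;z=P[:,2]*1000
k=(z>36)&(z<49)&(abs(by)<17)&(bx>-45)
print(np.histogram(bx[k],bins=range(-46,38,2)))
# jaw faces seen from +x side: points with 20<z<40
k=(z>20)&(z<38)&(abs(by)<13)&(bx>-38)&(bx<8);print('face x',np.median(bx[k]),k.sum(), np.percentile(bx[k],[10,50,90]))
E
python3 jaw.py j1
```

```text
(array([ 1,  9, 13,  8,  0,  0,  0,  6,  8,  2, 10,  5, 14,  3,  0,  0,  0,
        0,  0,  0,  0,  0,  0,  0,  0,  0,  0,  0,  0,  0,  0,  2,  4,  8,
        5,  8,  8,  3, 14,  9,  0]), array([-46, -44, -42, -40, -38, -36, -34, -32, -30, -28, -26, -24, -22,
       -20, -18, -16, -14, -12, -10,  -8,  -6,  -4,  -2,   0,   2,   4,
         6,   8,  10,  12,  14,  16,  18,  20,  22,  24,  26,  28,  30,
        32,  34,  36]))
face x -20.798871993361093 30 [-22.17678248 -20.79887199 -18.88890238]
```

View pics/j1c.png

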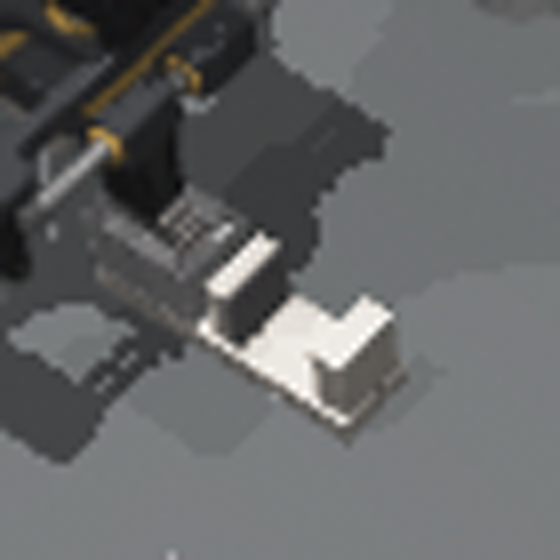

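The j1c picture shows the jaw at (245,290) moved back: the face is at about -20.8 mm, from about -14. One more stroke.

Request:
arm_command([
  [0,0,-0.4,0,0],
  [1.7,0,-0.4,0,0],
  [1.7,0,-0.4,0,0],
  [1.7,0,-0.1,0,0],
  [1.7,0,-0.05,0,0],
])

```text
time: 4.5
position: [0.4816, -0.1786, 0.0512]
tool_rot: [0.998, 0.07, 0.0, -0.0]
ft_force: [0.1, 0.3, 3.9]
grip_width: 0.0006
```

Request:
arm_command([
  [0,0,0.04,0,0],
  [0,0,0.04,0,0],
])

```text
time: 4.75
position: [0.4816, -0.1786, 0.0512]
tool_rot: [0.998, 0.07, 0.0, -0.0]
ft_force: [1.0, 0.6, 4.7]
grip_width: 0.0004
```

Request:
arm_command([
  [-0.3,0,0,0,0],
  [-0.7,0,0,0,0],
  [-1.1,0,0,0,0],
  [-1.5,0,0,0,0],
  [-1.8,0,0,0,0],
])

```text
time: 5.38
position: [0.4637, -0.1812, 0.0512]
tool_rot: [0.998, 0.07, 0.0, 0.0]
ft_force: [1.5, 1.9, 5.4]
grip_width: 0.0003
```

```bash
python3 jaw.py j2
```

```text
(array([ 2,  6, 10,  5,  6,  7,  3, 11, 13,  9,  0,  0,  0,  0,  0,  0,  0,
        0,  0,  0,  0,  0,  0,  0,  0,  0,  0,  0,  0,  0,  0,  0,  4, 10,
        4,  9,  8,  4, 14,  5,  0]), array([-46, -44, -42, -40, -38, -36, -34, -32, -30, -28, -26, -24, -22,
       -20, -18, -16, -14, -12, -10,  -8,  -6,  -4,  -2,   0,   2,   4,
         6,   8,  10,  12,  14,  16,  18,  20,  22,  24,  26,  28,  30,
        32,  34,  36]))
face x -28.00296837997584 26 [-29.73148559 -28.00296838 -26.65998011]
```

Jaw face is about -28, fully open. Now to the break.

Request:
arm_command([
  [0,0,-2,0,1],
  [0,0,-6,0,3],
  [0,0,-8,0,5.6],
])

```text
time: 5.8
position: [0.4636, -0.1816, 0.132]
tool_rot: [0.998, 0.07, 0.0, 0.0]
ft_force: [0.2, -0.1, 0.8]
grip_width: 0.0224
```

```bash
python3 go.py 531.2 200.8 110 99.3
```

```text
t 5.8 pos mm [ 463.6 -181.6  132. ] yaw 8.08 tilt 0.06 F [ 0.2 -0.1  0.8] w 22.4
shift cm [ 12.07 -36.91   2.17] spin -1.592
```

Request:
arm_command([
  [12,-36.9,2,-1.59,5.6],
  [12,-36.9,2,-1.59,5.6],
  [12,-36.9,2,-1.59,5.6],
  [12,-36.9,2,-1.59,5.6],
  [12,-36.9,2,-1.59,5.6],
])

```text
time: 6.42
position: [0.5172, 0.1277, 0.1142]
tool_rot: [0.857, 0.516, -0.001, -0.0]
ft_force: [0.8, -0.2, 0.7]
grip_width: 0.0557
```

```bash
python3 go.py 531.2 200.8 110 99.3
```

```text
t 6.42 pos mm [517.2 127.7 114.2] yaw 62.14 tilt 0.07 F [ 0.8 -0.2  0.7] w 55.7
shift cm [ 7.12 -2.17  0.41] spin -0.649
```

Request:
arm_command([
  [7.1,-2.1,0,-0.65,5.6],
  [7.1,-2.1,0,-0.65,5.6],
  [7.1,-2.1,0,-0.65,5.6],
  [7.1,-2.1,0,-0.65,5.6],
  [7.1,-2.1,0,-0.65,5.6],
])

```text
time: 7.05
position: [0.532, 0.1983, 0.1142]
tool_rot: [0.65, 0.76, -0.001, -0.0]
ft_force: [0.1, 0.5, -0.4]
grip_width: 0.0559
```

```bash
python3 go.py 531.2 200.8 60 99.3
```

```text
t 7.05 pos mm [532.  198.3 114.2] yaw 98.98 tilt 0.1 F [ 0.1  0.5 -0.4] w 55.9
shift cm [ 0.26 -0.03  5.42] spin -0.006
```

Request:
arm_command([
  [0.25,0,3,0,5.6],
  [0.25,0,6,0,5.6],
  [0.25,0,7,0,5.6],
])

```text
time: 7.42
position: [0.5308, 0.2005, 0.043]
tool_rot: [0.65, 0.76, -0.002, -0.001]
ft_force: [-0.6, 0.5, -0.1]
grip_width: 0.0562
```

```bash
python3 go.py 531.2 200.8 8 99.3;python3 - <<'E'
from h import *
snap('scene','s3')
s=cv2.imread('pics/s3.png')
cv2.imwrite('pics/c3.png',cv2.resize(s[140:230,290:400],None,fx=6,fy=6,interpolation=2))
E
```

```text
t 7.42 pos mm [530.8 200.5  43. ] yaw 98.94 tilt 0.23 F [-0.6  0.5 -0.1] w 56.2
shift cm [0.03 0.06 3.5 ] spin -0.006
```

View pics/c3.png

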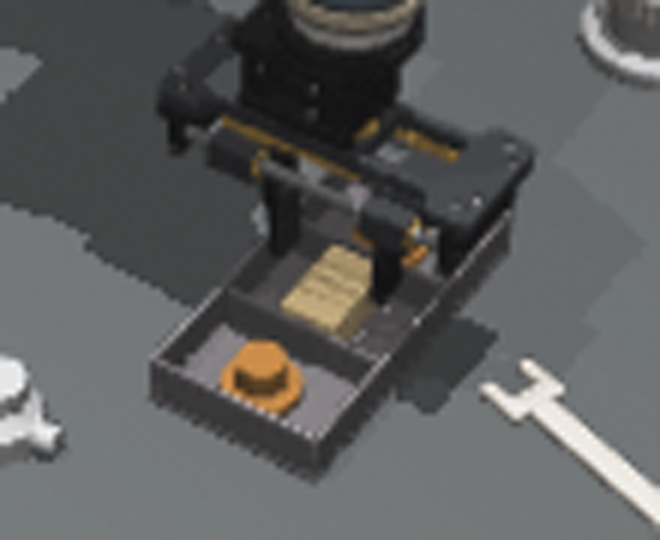

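The crop c3 shows the fingers at (280,230) and (385,255), straddling the break at (335,290) inside the compartment. Lowering and gripping.

Request:
arm_command([
  [0,0.05,2,0,5.6],
  [0,0.05,3.4,0,5.6],
  [0,0.05,3.4,0,3],
  [0,0.05,3.4,0,3],
  [0,0.05,3.4,0,3],
], newtons=25)

```text
time: 8.1
position: [0.533, 0.2012, 0.0115]
tool_rot: [0.649, 0.761, 0.0, 0.0]
ft_force: [-0.9, -0.5, 0.9]
grip_width: 0.0356
```

Request:
arm_command([
  [0,0,0,0,3],
  [0,0,0,0,3],
  [0,0,-2,0,3],
  [0,0,-5,0,3],
  [0,0,-8,0,3],
])

```text
time: 8.72
position: [0.5325, 0.2011, 0.0911]
tool_rot: [0.649, 0.761, -0.0, -0.0]
ft_force: [-0.3, -0.4, -0.6]
grip_width: 0.0357
```

```bash
python3 go.py 560 -20 60 98.2
```

```text
t 8.72 pos mm [532.5 201.1  91.1] yaw 99.02 tilt 0.05 F [-0.3 -0.4 -0.6] w 35.7
shift cm [-22.27  -0.74   3.11] spin 0.014
```

Request:
arm_command([
  [-22.3,-0.7,0,0.014,3],
  [-22.3,-0.7,0,0.014,3],
  [-22.3,-0.7,0,0.014,3],
  [-22.3,-0.7,0,0.014,3],
  [-22.3,-0.7,2,0.014,3],
])

```text
time: 9.35
position: [0.5633, -0.0239, 0.0717]
tool_rot: [0.656, 0.754, 0.001, 0.003]
ft_force: [-0.8, 0.9, -2.1]
grip_width: 0.0359
```

```bash
python3 go.py 560 -20 9 98.2
```

```text
t 9.35 pos mm [563.3 -23.9  71.7] yaw 97.96 tilt 0.33 F [-0.8  0.9 -2.1] w 35.9
shift cm [ 0.45 -0.31  6.27] spin -0.004
```

Request:
arm_command([
  [0,0,3,0,3],
  [0,0,5,0,3],
  [0,0,5.7,0,3],
  [0,0,5.9,0,3],
  [0,0,5.9,0,3],
])

```text
time: 9.98
position: [0.5614, -0.0202, 0.0123]
tool_rot: [0.655, 0.756, 0.0, 0.001]
ft_force: [0.4, -0.5, -1.2]
grip_width: 0.0358
```

Request:
arm_command([
  [0,0,0.1,0,3],
  [0,0,0.2,0,3],
])

```text
time: 10.22
position: [0.5613, -0.0202, 0.0103]
tool_rot: [0.655, 0.756, 0.0, 0.001]
ft_force: [-0.9, 0.7, -1.3]
grip_width: 0.0359
```

Request:
arm_command([
  [0,0,0.1,0,3],
  [0,0,0.2,0,3],
])

```text
time: 10.48
position: [0.5609, -0.0202, 0.0078]
tool_rot: [0.655, 0.756, 0.0, 0.0]
ft_force: [0.6, 0.8, -2.4]
grip_width: 0.036
```

Request:
arm_command([
  [0,0,0.1,0,3],
])

```text
time: 10.6
position: [0.5609, -0.0202, 0.0075]
tool_rot: [0.655, 0.756, 0.0, 0.0]
ft_force: [-1.9, 0.1, 11.3]
grip_width: 0.036
```

Bench contact at TCP z=7.5, as predicted. Release and rise.

Request:
arm_command([
  [0,0,-0.08,0,3.6],
  [0,0,-0.1,0,7],
  [0,0,-0.1,0,8.7],
  [0,0,-0.1,0,8.7],
  [0,0,-0.1,0,8.7],
])

```text
time: 11.22
position: [0.5609, -0.0202, 0.0077]
tool_rot: [0.655, 0.756, -0.0, -0.0]
ft_force: [1.0, 0.1, 0.1]
grip_width: 0.0681
```

Request:
arm_command([
  [0,0,-3,0,8.7],
  [0,0,-7,0.8,8.7],
  [0,0,-8,1.57,8.7],
  [0,0,-8,1.57,8.7],
  [0,0,-8,1.57,8.7],
])

```text
time: 11.85
position: [0.5609, -0.0202, 0.0882]
tool_rot: [0.887, 0.461, 0.0, 0.0]
ft_force: [-0.0, -0.3, 0.3]
grip_width: 0.0869
```

Request:
arm_command([
  [0,0,0,0.82,8.7],
  [0,0,0,0.82,8.7],
  [0,0,0,0.82,8.7],
  [0,0,0,0.82,8.7],
  [0,0,0,0.82,8.7],
])

```text
time: 12.48
position: [0.5607, -0.0201, 0.0878]
tool_rot: [0.998, 0.071, -0.0, -0.0]
ft_force: [-0.3, -0.8, 0.8]
grip_width: 0.0869
```

```bash
python3 - <<'E'
from m import *
im,D=snap('scene','s4')
h=cv2.cvtColor(im,cv2.COLOR_RGB2HSV)
u,v=proj('scene',(.561,-.02,.028));print(u,v)
u,v=int(u),int(v)
cv2.imwrite('pics/c4.png',cv2.resize(cv2.cvtColor(im,cv2.COLOR_RGB2BGR)[v-45:v+45,u-60:u+60],None,fx=6,fy=6,interpolation=2))
P=cloud('scene',u-30,u+30,v-25,v+25,D);P=P[(P[:,2]>.022)&(P[:,2]<.034)&(np.hypot(P[:,0]-.561,P[:,1]+.02)<.05)]
print(len(P),cv2.minAreaRect((P[:,:2]*1000).astype(np.float32)),np.median(P[:,2]))
E
python3 go.py 561 -20 60 8.2
```

```text
305.0578076759629 230.26984600004974
197 ((561.6166381835938, -20.153079986572266), (37.002281188964844, 60.02678680419922), 9.32352352142334) 0.029192454413209834
t 12.53 pos mm [560.7 -20.1  87.8] yaw 8.05 tilt 0.01 F [ 0.7 -0.1  0.3] w 86.9
shift cm [ 0.03 -0.01  2.78] spin -0.003
```

View pics/c4.png

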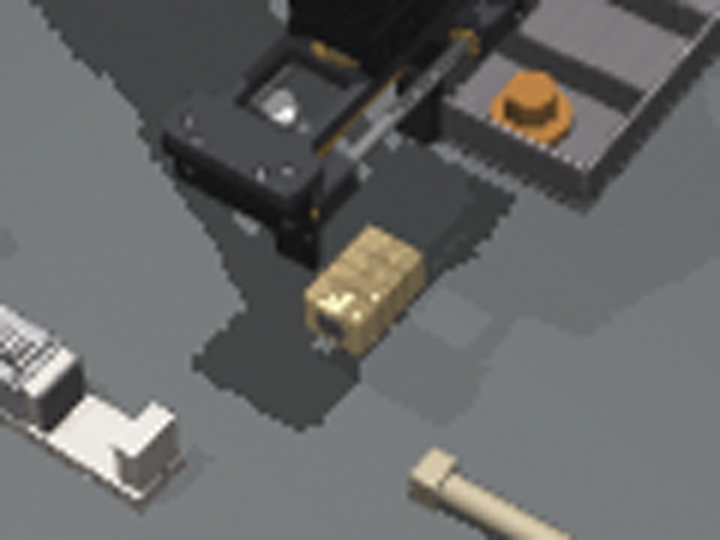

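c4 shows the break upright on the slate at (365,290), between the raised fingers. The measured top is 37 x 60 mm at (561,-20), height 29 mm. Re-gripping by its ends.

Request:
arm_command([
  [0.03,0,4,0,8.7],
  [0.03,0,7,0,8.7],
  [0.03,0,8.2,0,8.7],
  [0.03,0,8.2,0,5.2],
  [0.03,0,8.2,0,5.2],
], newtons=25)

```text
time: 13.15
position: [0.562, -0.0203, 0.0068]
tool_rot: [0.997, 0.072, 0.001, 0.0]
ft_force: [-1.1, -0.2, 0.9]
grip_width: 0.0743
```

Request:
arm_command([
  [0,0,0,0,5.2],
  [0,0,0,0,5.2],
  [0,0,0,0,5.2],
  [0,0,0,0,5.2],
])

```text
time: 13.65
position: [0.5618, -0.0203, 0.0067]
tool_rot: [0.997, 0.072, 0.001, 0.0]
ft_force: [-1.1, -0.0, 6.2]
grip_width: 0.0578
```

Request:
arm_command([
  [0,0,-2,0,5.2],
  [0,0,-6,0,5.2],
  [0,0,-9,0,5.2],
  [0,0,-9,0,5.2],
])

```text
time: 14.15
position: [0.5627, -0.0204, 0.0977]
tool_rot: [0.997, 0.072, 0.002, 0.001]
ft_force: [0.2, 0.2, -1.4]
grip_width: 0.0582
```

```bash
python3 go.py 533.2 -171.8 95 8.1
```

```text
t 14.15 pos mm [562.7 -20.4  97.7] yaw 8.27 tilt 0.28 F [ 0.2  0.2 -1.4] w 58.2
shift cm [-5.1  14.56  0.27] spin 0.003
```

Request:
arm_command([
  [-5.1,14.6,0.3,0.003,5.2],
  [-5.1,14.6,0.3,0.003,5.2],
  [-5.1,14.6,0.3,0.003,5.2],
  [-5.1,14.6,0.3,0.003,5.2],
  [-5.1,14.6,0.3,0.003,5.2],
])

```text
time: 14.78
position: [0.5307, -0.1709, 0.0916]
tool_rot: [0.998, 0.07, -0.001, -0.001]
ft_force: [0.8, 0.1, -0.8]
grip_width: 0.0581
```

Request:
arm_command([
  [0,0,2,0,5.2],
  [0,0,4,0,5.2],
  [0,0,4,0,5.2],
])

```text
time: 15.15
position: [0.5303, -0.1695, 0.0511]
tool_rot: [0.997, 0.072, -0.002, -0.001]
ft_force: [-0.6, 0.5, -1.8]
grip_width: 0.0581
```

```bash
python3 go.py 532.7 -171.9 19 8.1
python3 - <<'E'
from m import *
im,D=snap('scene','s5')
u,v=map(int,proj('scene',(.53,-.17,.05)))
cv2.imwrite('pics/c5.png',cv2.resize(cv2.cvtColor(im,cv2.COLOR_RGB2BGR)[v-35:v+35,u-40:u+40],None,fx=8,fy=8,interpolation=2))
E
```

```text
t 15.15 pos mm [ 530.3 -169.5   51.1] yaw 8.22 tilt 0.29 F [-0.6  0.5 -1.8] w 58.1
shift cm [0.21 0.28 3.21] spin 0.002
```

View pics/c5.png

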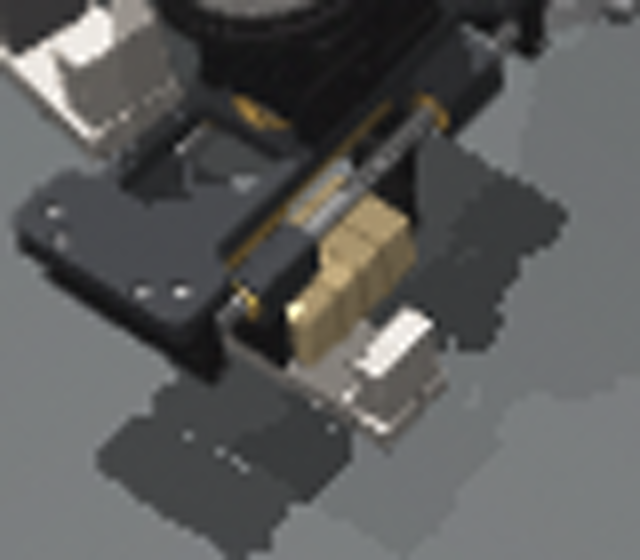

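The break at (350,285) is above the bed, -x of the fixed jaw at (400,360). Correcting laterally by 2–3 mm, then lowering.

Request:
arm_command([
  [0.2,0.28,-0.2,0,5.2],
  [0.2,0.28,-0.2,0,5.2],
  [0.2,0.28,0,0,5.2],
])

```text
time: 15.58
position: [0.5346, -0.1747, 0.0535]
tool_rot: [0.998, 0.071, 0.001, 0.0]
ft_force: [0.7, 0.1, -0.8]
grip_width: 0.0577
```

```bash
python3 go.py 532.7 -171.9 19 8.1
python3 - <<'E'
from m import *
im,D=snap('scene','s6')
P=cloud('scene',225,300,215,285,D);o=np.array([.5367,-.1713]);a=np.deg2rad(8.1);ex=np.array([np.cos(a),np.sin(a)]);ey=np.array([-ex[1],ex[0]])
bx=(P[:,:2]-o)@ex*1000;by=(P[:,:2]-o)@ey*1000;z=P[:,2]*1000
k=(z>52)&(z<68)&(abs(by)<25)&(bx>0);print('break +x face',np.percentile(bx[k],[10,50,90]),k.sum(),)
k=(z>36)&(z<49)&(abs(by)<17)&(bx>15);print('fixed jaw top',np.percentile(bx[k],[3,50,97]),by[k].min(),by[k].max())
E
```

```text
t 15.57 pos mm [ 534.6 -174.7   53.5] yaw 8.09 tilt 0.09 F [ 0.7  0.1 -0.8] w 57.7
shift cm [-0.15 -0.31  3.45] spin -0.0
break +x face [13.03557231 14.66473443 15.84305717] 46
fixed jaw top [18.53976785 27.20578075 32.74900904] -14.317689156644642 13.82362636742067
```

Request:
arm_command([
  [-0.1,-0.15,0,0,5.2],
  [-0.1,-0.15,0,0,5.2],
])

```text
time: 15.88
position: [0.5325, -0.1729, 0.0528]
tool_rot: [0.998, 0.071, -0.0, -0.0]
ft_force: [-0.4, -0.0, -1.8]
grip_width: 0.0578
```

```bash
python3 go.py 532.7 -171.9 19 8.1
```

```text
t 15.88 pos mm [ 532.5 -172.9   52.8] yaw 8.09 tilt 0.03 F [-0.4 -0.  -1.8] w 57.8
shift cm [ 0.03 -0.09  3.38] spin -0.0
```

Request:
arm_command([
  [0,0,1,0,5.2],
  [0,0,2,0,5.2],
  [0,0,2.8,0,5.2],
  [0,0,3.1,0,5.2],
  [0,0,3.1,0,5.2],
])

```text
time: 16.5
position: [0.5327, -0.173, 0.0214]
tool_rot: [0.998, 0.071, -0.0, -0.0]
ft_force: [0.3, -0.4, -1.4]
grip_width: 0.0579
```

Request:
arm_command([
  [0,0,0.1,0,5.2],
  [0,0,0.2,0,5.2],
])

```text
time: 16.75
position: [0.5331, -0.1732, 0.0201]
tool_rot: [0.998, 0.071, 0.0, 0.0]
ft_force: [0.1, 1.0, -0.8]
grip_width: 0.0576
```

Request:
arm_command([
  [0,0,0.1,0,5.2],
])

```text
time: 16.88
position: [0.533, -0.1731, 0.019]
tool_rot: [0.998, 0.071, 0.0, 0.0]
ft_force: [-0.1, -0.3, -0.7]
grip_width: 0.0578
```

Request:
arm_command([
  [0,0,0.07,0,5.2],
])

```text
time: 17.0
position: [0.533, -0.1731, 0.0187]
tool_rot: [0.998, 0.071, 0.0, 0.0]
ft_force: [-0.9, 0.9, 6.5]
grip_width: 0.0578
```

Bed contact at TCP z=18.7, as predicted. Release, rise, look.

Request:
arm_command([
  [0,0,-0.04,0,6],
  [0,0,-0.04,0,7.5],
  [0,0,-0.04,0,8.7],
  [0,0,-0.04,0,8.7],
  [0,0,-0.04,0,8.7],
])

```text
time: 17.62
position: [0.5329, -0.1731, 0.0185]
tool_rot: [0.998, 0.071, -0.0, -0.0]
ft_force: [0.0, 0.4, -0.4]
grip_width: 0.0854
```

Request:
arm_command([
  [0,0,-3,0,8.7],
  [0,0,-8,0,8.7],
  [-3,0,-10,0,4],
  [-5.6,0,-10,0,0],
  [-5.6,0,-10,0,0],
])

```text
time: 18.25
position: [0.4757, -0.1806, 0.1188]
tool_rot: [0.998, 0.07, -0.001, -0.0]
ft_force: [0.4, -0.0, -0.4]
grip_width: 0.0649
```

```bash
python3 go.py 464.5 -181.6 57 8.1; cat > bk.py <<'E'
import sys
from m import *
tag=sys.argv[1]
im,D=snap('scene',tag)
cv2.imwrite(f'pics/{tag}c.png',cv2.resize(cv2.cvtColor(im,cv2.COLOR_RGB2BGR)[215:285,225:295],None,fx=8,fy=8,interpolation=2))
P=cloud('scene',225,300,220,285,D);o=np.array([.5367,-.1713]);a=np.deg2rad(8.1);ex=np.array([np.cos(a),np.sin(a)]);ey=np.array([-ex[1],ex[0]])
B=np.c_[(P[:,:2]-o)@ex*1000,(P[:,:2]-o)@ey*1000];z=P[:,2]*1000
h=cv2.cvtColor(im,cv2.COLOR_RGB2HSV)
d=[(v,u) for v in range(220,285) for u in range(225,300) if D[v,u]>.1]
S=np.array([h[p][1] for p in d])
k=(abs(B[:,0])<32)&(abs(B[:,1])<40)&(S>60)&(z>35)&(z<44)
print('break top',k.sum(),'z',np.median(z[k]),cv2.minAreaRect(B[k].astype(np.float32)))
k=(z>36)&(z<49)&(abs(B[:,1])<17)&(S<50)&(B[:,0]>-38);print('jaw/fixed tops',np.histogram(B[k,0],bins=range(-38,38,2)))
E
python3 bk.py b1
```

```text
t 18.25 pos mm [ 475.7 -180.6  118.8] yaw 8.01 tilt 0.09 F [ 0.4 -0.  -0.4] w 64.9
shift cm [-1.12 -0.05  6.18] spin -0.002
break top 90 z 40.31797015628547 ((-3.9279098510742188, -1.4812450408935547), (36.50653076171875, 58.45780944824219), 0.1834396868944168)
jaw/fixed tops (array([ 8,  5,  5,  7, 10, 10,  3,  0,  0,  0,  2,  0,  0,  0,  0,  1,  1,
        0,  0,  0,  0,  0,  1,  0,  3,  1,  0,  0,  7,  6,  6,  6,  7,  7,
       14,  6,  0]), array([-38, -36, -34, -32, -30, -28, -26, -24, -22, -20, -18, -16, -14,
       -12, -10,  -8,  -6,  -4,  -2,   0,   2,   4,   6,   8,  10,  12,
        14,  16,  18,  20,  22,  24,  26,  28,  30,  32,  34,  36]))
```

View pics/b1c.png

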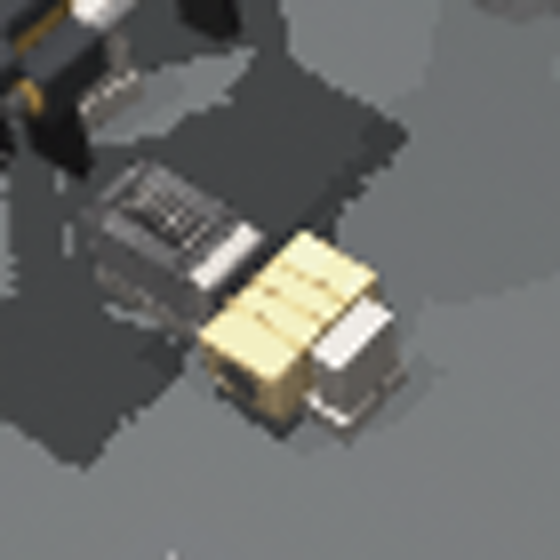

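b1c: break seated between the jaws at (290,330): x -3.9, y -1.5, top at 40 mm, yaw ~0.2°. Now closing: drag toward +x.

Request:
arm_command([
  [-1.1,-0.05,3,0,0],
  [-1.1,-0.05,5,0,0],
  [-1.1,-0.05,6.1,0,0],
  [-1.1,-0.05,6.1,0,0],
  [-1.1,-0.05,6.1,0,0],
])

```text
time: 18.92
position: [0.4673, -0.1823, 0.0579]
tool_rot: [0.997, 0.071, 0.001, 0.0]
ft_force: [-0.0, -0.5, 0.1]
grip_width: 0.0107
```

Request:
arm_command([
  [0,0,0.3,0,0],
  [0,0,0.4,0,0],
  [0,0,0.4,0,0],
])

```text
time: 19.3
position: [0.4665, -0.182, 0.0537]
tool_rot: [0.998, 0.071, 0.0, 0.0]
ft_force: [0.8, -0.5, -0.6]
grip_width: 0.0005
```

```bash
python3 go.py 464.5 -181.6 51.2 8.1
```

```text
t 19.3 pos mm [ 466.5 -182.    53.7] yaw 8.1 tilt 0.01 F [ 0.8 -0.5 -0.6] w 0.5
shift cm [-0.19 -0.07  0.25] spin -0.0
```

Request:
arm_command([
  [-0.2,-0.05,0.1,0,0],
  [-0.2,-0.05,0.2,0,0],
  [-0.2,-0.05,0.2,0,0],
])

```text
time: 19.68
position: [0.4642, -0.1817, 0.0515]
tool_rot: [0.998, 0.071, -0.0, -0.0]
ft_force: [0.3, -0.1, 0.3]
grip_width: 0.0003
```

Request:
arm_command([
  [0,0,0.05,0,0],
  [0,0,0.07,0,0],
])

```text
time: 19.92
position: [0.4643, -0.1818, 0.0512]
tool_rot: [0.997, 0.071, -0.0, 0.0]
ft_force: [-0.6, -0.2, 6.2]
grip_width: 0.0006
```

Request:
arm_command([
  [0.3,0,0,0,0],
  [0.7,0,0,0,0],
  [1.1,0,0,0,0],
  [1.4,0,0,0,0],
  [1.7,0,0,0,0],
])

```text
time: 20.55
position: [0.481, -0.1794, 0.0512]
tool_rot: [0.997, 0.071, -0.0, 0.0]
ft_force: [-0.5, -1.4, 4.4]
grip_width: 0.0009
```

Request:
arm_command([
  [0,0,-0.4,0,0],
  [-1.7,0,-0.4,0,0],
  [-1.7,0,-0.4,0,0],
  [-1.7,0,-0.1,0,0],
  [-1.7,0,-0.05,0,0],
])

```text
time: 21.18
position: [0.4643, -0.182, 0.0513]
tool_rot: [0.998, 0.071, -0.0, 0.0]
ft_force: [-1.8, -0.1, 4.9]
grip_width: 0.0003
```

```bash
python3 bk.py b2
```

```text
break top 65 z 39.843077620365094 ((-3.2666454315185547, -1.3332405090332031), (37.2086296081543, 58.627498626708984), 0.5175955295562744)
jaw/fixed tops (array([ 0,  1,  6,  3,  7,  9,  6,  6,  7,  3,  1,  2,  3,  2,  5,  3,  6,
        2,  6,  5,  4,  4,  5,  4,  3,  4,  0,  0,  5,  9,  4,  8,  5,  8,
       13,  8,  0]), array([-38, -36, -34, -32, -30, -28, -26, -24, -22, -20, -18, -16, -14,
       -12, -10,  -8,  -6,  -4,  -2,   0,   2,   4,   6,   8,  10,  12,
        14,  16,  18,  20,  22,  24,  26,  28,  30,  32,  34,  36]))
```

Request:
arm_command([
  [0,0,0.06,0,0],
  [0.3,0,0.06,0,0],
  [0.6,0,0.06,0,0],
  [0.9,0,0.06,0,0],
  [1.2,0,0.06,0,0],
])

```text
time: 21.85
position: [0.4745, -0.1799, 0.0512]
tool_rot: [0.997, 0.071, -0.002, -0.0]
ft_force: [-5.8, -2.6, 10.0]
grip_width: 0.0006
```

Request:
arm_command([
  [0.2,0,0.03,0,0],
  [0.4,0,0.03,0,0],
  [0.6,0,0.03,0,0],
])

```text
time: 22.22
position: [0.4787, -0.1786, 0.051]
tool_rot: [0.997, 0.072, -0.004, -0.001]
ft_force: [-9.4, -2.0, 13.1]
grip_width: 0.0004
```

```bash
python3 bk.py b3
```

```text
break top 58 z 39.73029221739793 ((-1.280477523803711, -0.9019851684570312), (58.76929473876953, 38.851436614990234), 89.3460922241211)
jaw/fixed tops (array([ 0,  0,  0,  0,  4,  8,  6,  8,  5,  6,  8,  0,  0,  0,  0,  0,  2,
        0,  2,  2,  4,  3,  5,  5,  6,  1,  6,  1,  2,  9,  8, 10,  6,  5,
       16,  5,  0]), array([-38, -36, -34, -32, -30, -28, -26, -24, -22, -20, -18, -16, -14,
       -12, -10,  -8,  -6,  -4,  -2,   0,   2,   4,   6,   8,  10,  12,
        14,  16,  18,  20,  22,  24,  26,  28,  30,  32,  34,  36]))
```

View pics/b3c.png

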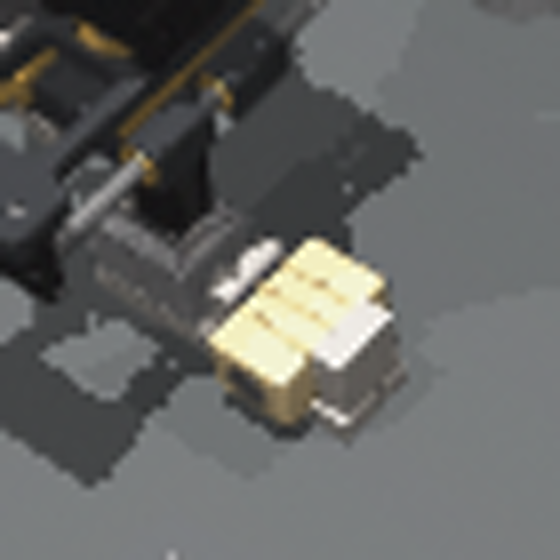

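b3c: break against the fixed jaw with the moving jaw on it. Tangential force rose to 9.4 N, so it is nipped. Lifting off clear and checking.

Request:
arm_command([
  [0,0,-0.5,0,0],
  [0,0,-5,0,0],
  [0,0,-11,0,0],
  [-5,0,-16,0,0],
  [-11,0,-16,0,0],
])

```text
time: 22.9
position: [0.3794, -0.1967, 0.2133]
tool_rot: [0.997, 0.072, 0.004, 0.004]
ft_force: [-1.8, -1.7, -0.6]
grip_width: 0.0005
```

Request:
arm_command([
  [-2,14,0,0,0],
  [-2,14,0,0,0],
  [-2,14,0,0,0],
  [-2,14,0,0,0],
  [-2,14,0,0,0],
])

```text
time: 23.52
position: [0.3765, -0.3336, 0.2096]
tool_rot: [0.997, 0.071, -0.0, -0.001]
ft_force: [0.1, 0.0, 0.1]
grip_width: 0.0007
```

```bash
python3 bk.py b4; python3 go.py; python3 - <<'E'
from m import *
im,D=snap('top','t4')
P=cloud('top',385,427,185,246,D);o=np.array([.5367,-.1713]);a=np.deg2rad(8.1);ex=np.array([np.cos(a),np.sin(a)]);ey=np.array([-ex[1],ex[0]])
B=np.c_[(P[:,:2]-o)@ex*1000,(P[:,:2]-o)@ey*1000];z=P[:,2]*1000
k=(z>33)&(z<50)&(abs(B[:,0])<36)&(abs(B[:,1])>18.5);print('break ends',B[k].min(0),B[k].max(0),k.sum())
k=(z>36)&(z<50)&(abs(B[:,1])<14)&(B[:,0]>-42)&(B[:,0]<-10)
print(np.c_[np.arange(-42,-10,2),[np.median(z[k&(B[:,0]>=b)&(B[:,0]<b+2)]).round(0) for b in range(-42,-10,2)]].tolist())
E
```

```text
break top 52 z 40.2436760842626 ((0.6070632934570312, -1.7998123168945312), (36.96295166015625, 59.22325897216797), 2.057918071746826)
jaw/fixed tops (array([ 0,  0,  0,  0,  5,  5,  8,  5,  9,  5,  6,  1,  1,  0,  2,  3,  4,
        5,  8,  2,  3,  6,  6,  4,  5,  3,  6,  1,  6,  5,  6,  8,  8,  4,
       17,  5,  0]), array([-38, -36, -34, -32, -30, -28, -26, -24, -22, -20, -18, -16, -14,
       -12, -10,  -8,  -6,  -4,  -2,   0,   2,   4,   6,   8,  10,  12,
        14,  16,  18,  20,  22,  24,  26,  28,  30,  32,  34,  36]))
t 23.57 pos mm [ 376.6 -333.5  209.7] yaw 8.19 tilt 0.13 F [-0.1 -0.9  1. ] w 0.5
break ends [-18.2267804 -30.5274486] [17.3966958  28.18812757] 105
[[-42.0, 45.0], [-40.0, nan], [-38.0, nan], [-36.0, nan], [-34.0, nan], [-32.0, 42.0], [-30.0, 44.0], [-28.0, 43.0], [-26.0, 44.0], [-24.0, 43.0], [-22.0, 44.0], [-20.0, 44.0], [-18.0, 42.0], [-16.0, 42.0], [-14.0, 41.0], [-12.0, 41.0]]
  return _methods._mean(a, axis=axis, dtype=dtype,
  ret = ret.dtype.type(ret / rcount)
```

View pics/b4c.png

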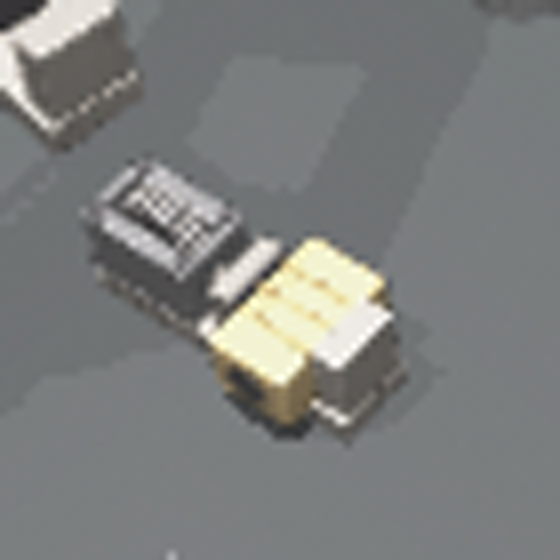

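View pics/t4.png

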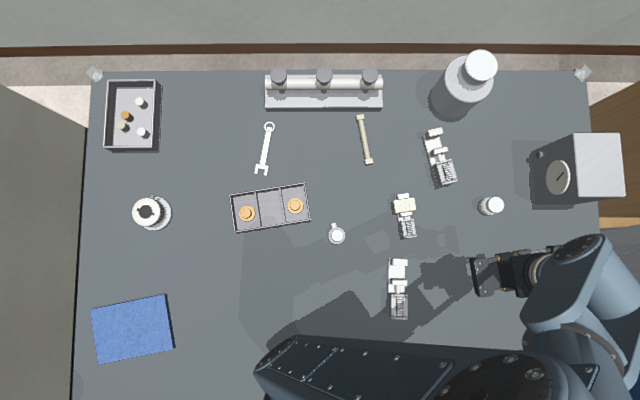

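b4c shows the break clamped between the jaws at (300,335). The centre is at x≈0, y≈-1.3 mm, the top is at 40 mm, the jaw spans -30..-18, and the fingers are far off. In t4 the bystanders sit at their original pixels.

```bash
python3 -c "
from rig import robot
print(robot.hand_in())"
```

```text
the job is handed in; nothing more can be done
None
```

The break is clamped in the smallest of the three blocks, and I handed the job in at about 23.6 s; no verdict came back.

I opened the jaws with two drags on the wheel rim. I then lifted the break from the middle compartment across its width, stood it on the slate and let go. I took it again by its ends, set it on the bed, and closed the jaw with two more drags.

**Last checks by camera:**
- **Break position:** it is within about 1 mm of centre across the jaws and about 1.3–1.8 mm off along them. Its top reads 40 mm, so the underside is at about 12 mm.
- **Break angle:** the final scene view gave about 2°, against 0.2–0.7° in the earlier views. That is rough edge noise and well inside the 0.15 rad allowed.
- **Jaw:** its pressing face reads about -18 mm, which corresponds to the wheel at about 1.0 rad.
- **Surroundings:** the fingers are well clear of the break and block. The followers, valve, stem, wrench and jar look unmoved in the top picture.

**Not measured directly:** the nip force. I infer the nip from the last drag, where the rim stalled: sideways force rose to 9.4 N under about 13 N of press. While lowering the tip, the press on the wheel reached 7.7 N, a little over the advised 6 N.

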